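# Click the dish carriage into the red index clamp

### The job

Bring the culture dish to its counting position: push the grey carriage that holds it along the rail, from its right-hand end, until it clicks into the roller of the red index clamp and stays there, then take the hand away. If the blue clamp comes first, push on through its click, but do not run past the red one. Push gently and only on the carriage: do not touch the dish, and leave everything else on the bench where it is.

Things in the scene. Friction and masses are not known exactly. Their poses are not given: they have to be found in the camera images.
- stage: fixed indexing stage: aluminium plate 270 mm long, 6 mm thick, with two steel rods (tops 22 mm above the bench) between dark end blocks (tops at 26 mm, outer faces 135 mm from the origin). Origin on the bench under mid-rail; z up, y along the rail to the robot's left (the way to push), x across to the far side where the clamps stand; plate from x -46 to +80 mm. Its yaw varies
- carriage: grey open-topped square tray, 84 mm across the rail, 90 mm along it, wall tops 48 mm above the bench. Origin on the bench under its middle, axes as the stage's; it only slides along the stage's y, with about 1 N of friction, and starts 55 to 75 mm right of the stage's origin. Entering a clamp takes about 7 N, then the force dips to nothing as it jumps up to 8 mm ahead; 7 N more push it out again
- carriage_push (a point): middle of the black rubber push pad on the right-hand (-y) end of the carriage, 39 mm above the bench. The pad is an upright face, 66 mm wide, from 32 to 46 mm above the bench; the rods run on below it. Axes as the stage's
- carriage_notch (a point): the carriage's notch: the gap between two upright steel pins (12 mm thick, 16 mm apart) on its far flank, 53.5 mm across from its middle, 20 mm above the bench; a white mark on the wall top shows its place. It lies 46 mm ahead (+y) of the push pad. Axes as the stage's
- carriage_seat (a point): middle of the floor of the carriage's 64 x 66 mm nest, 30 mm above the bench, where the dish stands. Axes as the stage's
- red_index (a point): rest position of the brass roller of the red-capped index clamp, 20 mm above the bench. The clamp is a fixed dark block 20 x 24 mm, top 51 mm above the bench, on the far side of the rail. The carriage is home when its notch and this point are at the same place along the rail (axes as the stage's). Within about 5 mm the roller centres the carriage by itself
- blue_index (a point): the same point of the blue-capped index clamp, otherwise alike. Which of the two comes first along the rail changes from run to run
- red_roller (a joint): how far the red clamp's sprung roller is pressed back, in m: 0 at rest, about 0.004 as a pin of the carriage passes it, under 0.001 when the notch is seated
- dish: the closed red culture dish, 58 mm across and 14 mm high, lying loose in the carriage's nest, its top 44 mm above the bench, just below the wall tops. Origin under its centre
- vial_a: sample vial with a blue screw cap, 26 mm across, 55 mm high, origin under its centre; a bystander
- vial_b: sample vial with a white screw cap, 26 mm across, 55 mm high, origin under its centre; a bystander
- lens_case: round black case with a grey lid, 37 mm across, 62 mm high, origin under its centre; a bystander right of the stage
- marker: white marker pen with a red cap, 134 mm long, lying; a bystander left of the stage
Not all that is in view belongs to the job. Of the things like the dish, leave any that is green; of the rest the larger one is meant.

How it is judged:
At the end, for the whole second after the job is handed in: the carriage rests with its notch within 3 mm of the red clamp's roller along the rail, the roller sprung out into the notch (pressed back less than 2 mm), the dish still lying in the carriage's nest (within 7 mm of its middle, not raised by 4 mm) (y of carriage_notch in the frame of red_index between -0.003 and 0.003 m and value of joint red_roller below 0.002 m and linear speed of carriage below 0.005 m/s and horizontal distance between dish and carriage_seat below 0.007 m and z of dish in the frame of carriage_seat below 0.004 m); the robot touches nothing.
It fails at once if the carriage ran more than 15 mm past the red clamp (y of carriage_notch in the frame of red_index above 0.015 m).
It fails at once if the carriage was pushed with more than 35 N (contact force between any of the arm, the fingers and carriage above 35 N).
It fails at once if the dish was touched (contact force between any of the arm, the fingers and dish above 0.5 N).
It fails at once if the dish was lifted or thrown out of the carriage (horizontal distance between dish and carriage_seat above 0.012 m or z of dish in the frame of carriage_seat above 0.01 m).
It fails at once if a bystander was lifted or moved more than 20 mm (distance of any of vial_a, vial_b, lens_case, marker from where it was at the start of the episode above 0.02 m).
It also fails if it takes over 51 s, if anything falls off the work surface, if the arm or the gripper's body presses on something with over 40 N, if the wrist force passes 120 N, or if a joint passes its speed limit or range.

### The arm

A 6-joint arm with a two-finger parallel gripper is mounted at the origin on a cart in front of the work surface, level with it; the furniture and walls round the work are solid. World frame = base frame: x ahead of the robot, y to its left, z up, the work surface at z = 0. Lengths are in m, angles in rad, forces in N, time in s.
With the tool pointing down it reaches from about 0.425 to 1.125 m from the base axis. Payload 14.9 kg.
Tool frame: the origin (TCP) lies midway between the tips of the shut fingers; the grasp point (between the pads) lies 19 mm behind it (ctrl.tcp_to_grasp is the distance from the TCP to the grasp point, in m); x points along the fingers, z is the direction in which the jaws open and shut, and the axes are right-handed (so a half turn about x gives the same grasp; the last joint's range is limited). The gripper opens to 91 mm and grips with 3 to 60 N. Pads are 32 mm wide; open, the fingers measure 118 mm over their backs; the gripper's body (76 mm by 178 mm) begins 60 mm behind the grasp point.
Start: joints at [1.209, 0.379, 1.734, -0, 1.028, -0.033], TCP at [0.226, 0.663, 0.214] pointing down, gripper open.
Joint ranges: [-2.77, 2.77], [-0.74, 2.19], [0, 2.66], [-1.06, 4.2], [0.31, 2.87], [-3.08, 3.08]. Speed limits (rad/s): [1.89, 1.89, 2.39, 3.14, 3.14, 3.14].

### API

Orientations are given as a unit quaternion [x, y, z, w].
In Python, from station import ctrl gives the robot as it stands.
- The arm moves only by the shell command python3 -m pendant 'ROWS'. ROWS is text: rows parted by semicolons, each of 7 numbers parted by spaces: the shift along the tool's x, y, z in m, then the turn, a rotation vector about the tool's x, y, z in degrees, then the opening, from 0 (shut) to 1 (fully open). In form: tx ty tz rx ry rz grip; .... A call has 1 to 8 rows; each row is the pose to reach, as a shift and turn from the pose commanded when the call began, along the tool's axes at that moment; what a row does not reach only later rows make up. A row lasts 1/12 s, in which the tool goes at most 41.7 mm and 7.16 degrees, less where a joint would pass 70% of its speed; a pose out of reach is approached as far as the arm can. A call with a gripper value outside its range is refused whole. The fingers move at their own pace and stop on an object; the grip force is fixed at half the most. Time passes only in rows, so rows that repeat a pose let the fingers close. It gives the time, the measured TCP pose, the force and the opening at its end, in the units of the state.
- ctrl.get_state(): the state, without advancing time (a new reading comes with each control period).
- ctrl.camera(name): name is "scene" or "top" or "wrist"; returns a dict with "image" (420x560x3 uint8, red, green, blue), "depth" (420x560 float32, m along the optical axis (not along the pixel's ray), 0 where there is no reading), "fx", "fy", "cx", "cy" (pixels), "R" (3x3) and "t" (3): a world point X has camera coordinates R X + t; the wrist camera has in their place "tool_from_camera" (4x4, takes a point from camera to tool coordinates, whose origin is the TCP and whose axes are the tool frame's). Camera axes: x right, y down, z forward; pixel columns grow to the right and rows downward; lengths in m; the calibration is good to about 2 mm. The wrist camera is an equidistant fisheye: a pixel r from the principal point sees the ray r / f radians off the axis. A picture is of the moment at which its call begins: read the wrist's pose just before it.
- ctrl.job_done(): hands the job in, once; it reports no verdict.
The state is a dict: "time": time; "joint_pos": joint angles; "qvel": joint speeds; "effort": joint torques, N m; "tcp_pos": TCP position; "eef_rot": TCP orientation; "force": force on the tool from outside, world axes, zero at the start; "moment": the same for the moment, N m; "finger_gap": finger opening in m.
Only numpy, scipy, OpenCV 4.12 (cv2) and the standard library are available. Lean on these libraries where they do the work, as an engineer would, in place of code of your own. Each camera call takes 0.05 s, during which the arm holds its last target. There are 200 camera calls.

## Working session

There is one attempt and no reset: what is moved stays moved. The work goes in short steps, Python scripts to look and compute and a shell command to move; the robot and the scene stay as the last step left them, time stands still between calls to the robot, and variables do not carry over. Pictures are saved under pics/ and viewed, about 8 in all and at most 12, crops included, and the job is handed in when it is done.

```bash
mkdir -p pics; ls
python3 - <<'E'
from station import ctrl
import cv2,numpy as np,pickle
s=ctrl.get_state();print({k:np.round(v,4) for k,v in s.items()})
for n in("scene","top"):
    c=ctrl.camera(n);pickle.dump(c,open(f"{n}0.pkl","wb"));cv2.imwrite(f"pics/{n}0.png",c["image"][:,:,::-1])
    print(n,c["fx"],c["cx"],c["cy"],np.round(c["R"],3).tolist(),np.round(c["t"],3))
E
```

```text
pics
{'time': np.float64(0.0), 'joint_pos': array([ 1.2087,  0.3794,  1.7348, -0.    ,  1.0285, -0.0333]), 'qvel': array([-0.0015, -0.0009, -0.0001,  0.0003, -0.0009, -0.0004]), 'effort': array([ 1.60000e-03, -7.63745e+01, -4.34364e+01,  6.51000e-02,
        4.25000e-02, -1.00000e-04]), 'tcp_pos': array([0.2259, 0.6621, 0.2133]), 'eef_rot': array([-0.4116,  0.5754,  0.4112,  0.5748]), 'force': array([0.3272, 0.0466, 0.2718]), 'moment': array([-0.0149, -0.0273,  0.0068]), 'finger_gap': np.float64(0.0914)}
scene 417.81050904742267 281.3912599826884 210.59911185601825 [[-0.874, -0.486, 0.012], [-0.343, 0.597, -0.725], [0.345, -0.637, -0.689]] [0.37  0.392 0.628]
top 459.76279794699747 281.7663845222165 210.06502855024937 [[-0.003, -1.0, -0.015], [-0.999, 0.004, -0.041], [0.041, 0.015, -0.999]] [-0.261  0.568  1.155]
```

View pics/top0.png

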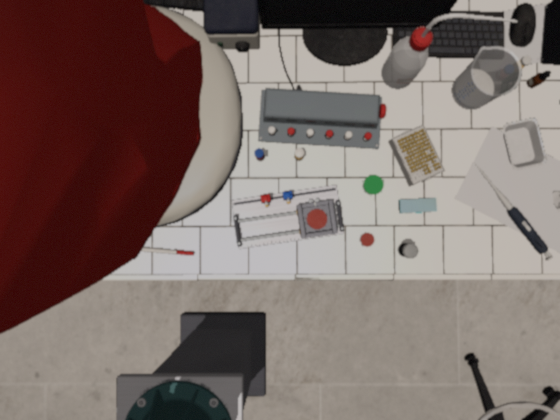

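View pics/scene0.png

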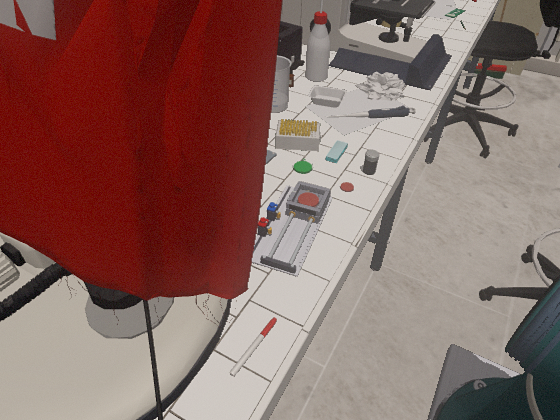

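Top view: carriage at (318,219), with the red dish in it at (317,218). Rail runs left to about x=238. Red clamp is at (266,199) and blue at (288,196), so blue comes first. Dish-like things: red in the carriage (317,218), smaller red (367,239), green (373,184). The larger non-green one, in the carriage, is meant. Next I measure, make an enlarged crop, and check what the large red thing is from depth.

```bash
cat > h.py <<'E'
import numpy as np,cv2,pickle
def ray(c,u,v,z):
    R=np.array(c["R"]);t=np.array(c["t"]);o=-R.T@t
    d=R.T@np.array([(u-c["cx"])/c["fx"],(v-c["cy"])/c["fy"],1.]);return o+d*(z-o[2])/d[2]
def dep(c,u,v):
    d=c["depth"][int(v),int(u)];R=np.array(c["R"]);return R.T@(d*np.array([(u-c["cx"])/c["fx"],(v-c["cy"])/c["fy"],1])-np.array(c["t"]))
def proj(c,X):
    p=np.array(c["R"])@X+c["t"];return c["fx"]*p[0]/p[2]+c["cx"],c["fy"]*p[1]/p[2]+c["cy"]
E
python3 - <<'E'
from h import *
T=pickle.load(open("top0.pkl","rb"));S=pickle.load(open("scene0.pkl","rb"))
for n,c,pts in(("top",T,[(100,100),(215,100),(60,250),(220,340),(180,400),(318,219),(250,225),(260,154)]),("scene",S,[(150,150),(100,300),(540,350),(470,390)])):
    print(n,"tcp",proj(c,np.array([.226,.663,.214])))
    for p in pts: print(p,np.round(dep(c,*p),3))
hsv=cv2.cvtColor(T["image"],cv2.COLOR_RGB2HSV);h,s,v=cv2.split(hsv)
for n,m,z in(("red",((h<8)|(h>172))&(s>120)&(v>60),.047),("blue",(h>105)&(h<130)&(s>110)&(v>40),.05),("green",(h>50)&(h<85)&(s>100),.014)):
    k,l,st,ce=cv2.connectedComponentsWithStats(m.astype(np.uint8))
    for i in range(1,k):
        if 8<st[i,4]<2000 and 220<ce[i][0]<400 and 130<ce[i][1]<260: print(n,st[i],np.round(ce[i],1),np.round(ray(T,*ce[i],z),4))
cr=T["image"][175:260,220:380];cv2.imwrite("pics/crop0.png",cv2.resize(cr,None,fx=5,fy=5,interpolation=cv2.INTER_CUBIC)[:,:,::-1])
E
```

```text
top tcp (np.float64(-162.3035690384978), np.float64(370.93005623822995))
(100, 100) [ 0.666 -0.067  0.662]
(215, 100) [ 0.834 -0.102  0.067]
(60, 250) [0.494 0.004 0.605]
(220, 340) [ 0.108 -0.023 -0.551]
(180, 400) [ 0.097 -0.009  0.019]
(318, 219) [ 0.544 -0.353  0.037]
(250, 225) [ 0.53  -0.182  0.007]
(260, 154) [ 0.703 -0.211  0.054]
scene tcp (np.float64(-171.8653528652505), np.float64(1920.7973964454918))
(150, 150) [0.478 0.143 0.504]
(100, 300) [0.673 0.148 0.149]
(540, 350) [0.112 0.039 0.329]
(470, 390) [ 0.103 -0.078  0.01 ]
red [288 128   7   7  40] [290.8 130.9] [ 0.7614 -0.2863  0.047 ]
red [326 130   7   7  40] [329.  133.2] [ 0.7552 -0.3806  0.047 ]
red [364 133   8   7  37] [367.6 135.6] [ 0.7485 -0.4752  0.047 ]
red [261 195  10   7  60] [265.4 197.9] [ 0.5959 -0.2233  0.047 ]
red [308 210  19  19 281] [316.5 218.6] [ 0.5446 -0.3484  0.047 ]
red [361 234  12  11 103] [366.8 239.1] [ 0.4942 -0.4706  0.047 ]
blue [256 150   7   7  44] [259.1 153. ] [ 0.7066 -0.2081  0.05  ]
blue [283 191  10   8  56] [287.6 194.7] [ 0.6034 -0.2779  0.05  ]
green [364 176  19  18 255] [372.9 184.2] [ 0.6318 -0.4931  0.014 ]
```

View pics/crop0.png

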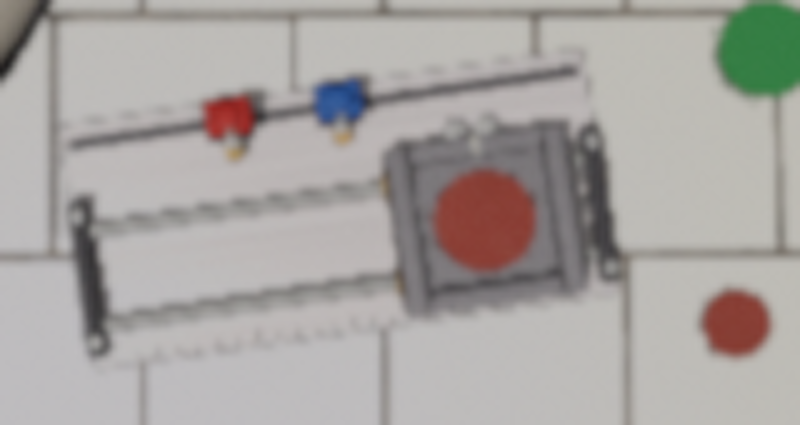

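Run:
```python
from h import *
from station import ctrl
T=pickle.load(open("top0.pkl","rb"));S=pickle.load(open("scene0.pkl","rb"))
P=[]
for c in(T,S):
    R=np.array(c["R"]);o=-R.T@np.array(c["t"]);print("cam",o)
    v,u=np.mgrid[0:420,0:560];d=c["depth"];m=d>0
    X=(np.stack([(u-c["cx"])/c["fx"]*d,(v-c["cy"])/c["fy"]*d,d],-1)[m]-c["t"])@R
    k=(X[:,2]>.08)&(X[:,0]>.2)&(X[:,1]>-.6)&(X[:,0]<1.);X=X[k];P.append(X)
    for z in np.arange(.08,1.3,.08):
        q=X[(X[:,2]>=z)&(X[:,2]<z+.08)]
        if len(q): print(round(z,2),len(q),"x",np.round(np.percentile(q[:,0],[0,5,95,100]),2),"y",np.round(np.percentile(q[:,1],[0,5,95,100]),2))
s=ctrl.get_state();print(s["tcp_pos"])
c=ctrl.camera("wrist");pickle.dump(c,open("w0.pkl","wb"));cv2.imwrite("pics/w0.png",c["image"][:,:,::-1]);print(c["fx"],np.round(c["tool_from_camera"],3))
```

```text
cam [ 0.51966356 -0.28040864  1.17340526]
0.08 3978 x [0.87 0.88 1.   1.  ] y [-0.6  -0.58 -0.11 -0.08]
0.16 5334 x [0.45 0.55 1.   1.  ] y [-0.6  -0.57 -0.    0.05]
0.24 2577 x [0.44 0.47 0.93 0.99] y [-0.59 -0.56  0.03  0.05]
0.32 2879 x [0.43 0.46 0.88 0.92] y [-0.6  -0.09  0.03  0.05]
0.4 3242 x [0.42 0.44 0.81 0.85] y [-0.09 -0.09  0.04  0.05]
0.48 6448 x [0.41 0.44 0.77 0.82] y [-0.09 -0.08  0.03  0.05]
0.56 9432 x [0.4  0.43 0.79 0.83] y [-0.08 -0.08  0.04  0.05]
0.64 14676 x [0.4  0.46 0.75 0.79] y [-0.08 -0.07  0.02  0.05]
0.72 11191 x [0.51 0.55 0.72 0.75] y [-0.06 -0.06 -0.01  0.01]
0.8 378 x [0.66 0.67 0.71 0.71] y [-0.05 -0.05 -0.04 -0.04]
cam [0.24087995 0.34583632 0.71220509]
0.08 4436 x [0.47 0.54 0.9  0.98] y [0.07 0.12 0.22 0.24]
0.16 1818 x [0.45 0.46 0.81 0.86] y [0.05 0.06 0.16 0.17]
0.24 7745 x [0.44 0.45 0.79 0.84] y [0.05 0.06 0.16 0.16]
0.32 10026 x [0.43 0.44 0.73 0.79] y [0.05 0.06 0.16 0.16]
0.4 13983 x [0.42 0.43 0.68 0.73] y [0.05 0.06 0.16 0.16]
0.48 20472 x [0.41 0.42 0.64 0.68] y [0.05 0.06 0.16 0.16]
0.56 21061 x [0.4  0.41 0.59 0.63] y [0.05 0.06 0.15 0.15]
[0.22591209 0.66218229 0.21336099]
325.19226210127806 [[ 0.    -0.253  0.968 -0.171]
 [-0.    -0.968 -0.253  0.069]
 [ 1.    -0.    -0.     0.001]
 [ 0.     0.     0.     1.   ]]
```

View pics/w0.png

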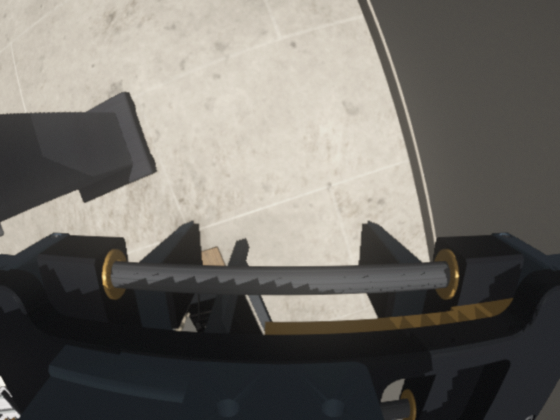

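The wrist view shows only floor, part of the cart and a dark round seat. The big red thing is a screen-like obstacle (x ≥ 0.40, y −0.09 to 0.17, up to about 0.8 m) between the hand and the stage. The hand will pass in front of it, retracted and high, with the fingers shut.

```bash
python3 -m pendant '-0.02 0 -0.02 0 0 0 0; -0.045 0 -0.045 0 0 0 0; -0.07 0 -0.07 0 0 0 0; -0.095 0 -0.095 0 0 0 0; -0.12 0 -0.12 0 0 0 0; -0.145 0 -0.145 0 0 0 0; -0.17 0 -0.17 0 0 0 0; -0.2 0 -0.2 0 0 0 0'; python3 -c "
from station import ctrl;s=ctrl.get_state();print(s['joint_pos'].round(3),s['tcp_pos'].round(3))"
```

```text
time: 0.82
tcp_pos: [0.1611, 0.4723, 0.4136]
eef_rot: [-0.412, 0.575, 0.411, 0.575]
force: [-0.3, -0.4, -0.4]
finger_gap: 0.0411
[ 1.195 -0.144  1.949  0.     1.337 -0.047] [0.161 0.472 0.414]
```

Run:
```python
from h import *
T=pickle.load(open("top0.pkl","rb"))
# dark end blocks & yaw: rays of crop-picked corners; crop px -> full
f=lambda a,b,z:ray(T,220+a/5-.4,175+b/5-.4,z)
L=[f(82,205,.026),f(97,345,.026)];Rr=[f(591,135,.026),f(612,268,.026)]
print("left block",np.round(L,4).tolist(),"right",np.round(Rr,4).tolist())
a=(L[0]+L[1])/2;b=(Rr[0]+Rr[1])/2;d=a-b;print("mid",(a+b)/2,"len",np.linalg.norm(d),"yaw",np.degrees(np.arctan2(-d[0],d[1])))
for n,p in(("slot rail far L",(72,145,.03)),("slot R",(575,70,.03)),("rollerRed",(235,155,.02)),("rollerBlue",(343,138,.02)),("white mark",(477,143,.048)),("trayR top",(567,125,.048)),("trayR bot",(585,290,.048)),("trayL top",(390,148,.048)),("trayL bot",(412,310,.048)),("dish",(485,219,.044))):
    print(n,np.round(f(*p),4))
```

```text
left block [[0.5533, -0.1486, 0.026], [0.4834, -0.1562, 0.026]] right [[0.5874, -0.403, 0.026], [0.521, -0.4129, 0.026]]
mid [ 0.53629214 -0.28020135  0.026     ] len 0.2580639339013957 yaw 7.982626587844879
slot rail far L [ 0.5832 -0.1441  0.03  ]
slot R [ 0.6196 -0.3949  0.03  ]
rollerRed [ 0.5784 -0.225   0.02  ]
rollerBlue [ 0.5867 -0.2793  0.02  ]
white mark [ 0.5824 -0.3449  0.048 ]
trayR top [ 0.591 -0.389  0.048]
trayR bot [ 0.5103 -0.3971  0.048 ]
trayL top [ 0.5801 -0.3023  0.048 ]
trayL bot [ 0.5008 -0.3127  0.048 ]
dish [ 0.5452 -0.3488  0.044 ]
```

```bash
cat >> h.py <<'E'
from scipy.spatial.transform import Rotation as Ro
def to(p,jaz=8.):
    "print tool-frame shift and rotvec(deg) to tool-down pose at p with jaw azimuth jaz"
    from station import ctrl
    s=ctrl.get_state();R=Ro.from_quat(s["eef_rot"]);a=np.radians(jaz)
    z=np.array([np.cos(a),np.sin(a),0]);x=np.array([0,0,-1.]);G=Ro.from_matrix(np.stack([x,np.cross(z,x),z],1))
    print("t",round(s["time"],2),"tcp",s["tcp_pos"].round(4),"q",s["joint_pos"].round(2),"F",s["force"].round(1))
    print(" shift",R.inv().apply(np.array(p)-s["tcp_pos"]).round(4),"turn",np.degrees((R.inv()*G).as_rotvec()).round(1))
E
python3 -m pendant '0 -0.012 -0.025 4 0 0 0; 0 -0.026 -0.052 8 0 0 0; 0 -0.04 -0.079 12 0 0 0; 0 -0.054 -0.106 16 0 0 0; 0 -0.068 -0.132 20 0 0 0; 0 -0.082 -0.159 24 0 0 0; 0 -0.095 -0.185 27 0 0 0; 0 -0.109 -0.212 30 0 0 0'; python3 -c "
from h import *
to([.23,0,.42]);to([.23,-.1,.42])"
```

```text
time: 1.48
tcp_pos: [0.196, 0.2366, 0.4132]
eef_rot: [-0.248, 0.662, 0.248, 0.662]
force: [1.0, 0.2, -0.1]
finger_gap: 0.0007
t 1.48 tcp [0.196  0.2366 0.4132] q [ 0.8  -0.55  2.23 -0.    1.47  0.09] F [ 1.   0.2 -0.1]
 shift [-0.0068 -0.2008 -0.1297] turn [33.  0. -0.]
t 1.48 tcp [0.196  0.2366 0.4132] q [ 0.8  -0.55  2.23 -0.    1.47  0.09] F [ 1.   0.2 -0.1]
 shift [-0.0068 -0.2762 -0.1954] turn [33.  0. -0.]
```

```bash
python3 -m pendant '0 -0.025 -0.014 4 0 0 0; 0 -0.052 -0.028 8 0 0 0; 0 -0.079 -0.042 12 0 0 0; 0 -0.106 -0.057 16 0 0 0; 0 -0.133 -0.071 20 0 0 0; 0 -0.16 -0.086 24 0 0 0; 0 -0.187 -0.1 28 0 0 0; 0 -0.214 -0.115 33 0 0 0'; python3 -c "
from h import *
to([.25,-.24,.42]);to([.5585,-.438,.2])"
```

```text
time: 2.15
tcp_pos: [0.2482, 0.0141, 0.4135]
eef_rot: [-0.063, 0.704, 0.063, 0.705]
force: [0.7, 0.7, -0.3]
finger_gap: 0.0004
t 2.15 tcp [0.2482 0.0141 0.4135] q [-0.04 -0.7   2.3   0.    1.54 -0.21] F [ 0.7  0.7 -0.3]
 shift [-0.0065 -0.2504 -0.0431] turn [2.2 0.1 0. ]
t 2.15 tcp [0.2482 0.0141 0.4135] q [-0.04 -0.7   2.3   0.    1.54 -0.21] F [ 0.7  0.7 -0.3]
 shift [ 0.2138 -0.4997  0.2254] turn [2.2 0.1 0. ]
```

```bash
python3 -m pendant '0 -0.03 -0.005 0 0 0 0; 0 -0.06 -0.01 0 0 0 0; 0 -0.09 -0.015 0 0 0 0; 0 -0.12 -0.02 0 0 0 0; 0 -0.15 -0.025 0 0 0 0; 0 -0.18 -0.03 0 0 0 0; 0 -0.21 -0.036 0 0 0 0; 0 -0.24 -0.043 0 0 0 0'; python3 -c "
from h import *
to([.5585,-.438,.2])"
```

```text
time: 2.82
tcp_pos: [0.2485, -0.2301, 0.4133]
eef_rot: [-0.063, 0.704, 0.063, 0.704]
force: [1.0, 0.1, -0.0]
finger_gap: 0.0004
t 2.82 tcp [ 0.2485 -0.2301  0.4133] q [-0.82 -0.48  2.19  0.    1.43 -0.99] F [ 1.   0.1 -0. ]
 shift [ 0.2135 -0.2598  0.2679] turn [2.3 0.  0. ]
```

```bash
python3 -m pendant '0.015 -0.022 0.022 0 0 0 0; 0.035 -0.045 0.045 1 0 0 0; 0.055 -0.068 0.07 2 0 0 0; 0.075 -0.09 0.095 2 0 0 0; 0.095 -0.115 0.12 2 0 0 0; 0.115 -0.14 0.145 2 0 0 0; 0.135 -0.165 0.17 2 0 0 0; 0.155 -0.19 0.195 2 0 0 0'; python3 -c "
from h import *
to([.5585,-.438,.2])"
```

```text
time: 3.48
tcp_pos: [0.4764, -0.3811, 0.2567]
eef_rot: [-0.051, 0.705, 0.051, 0.705]
force: [0.5, -0.1, 0.5]
finger_gap: 0.0003
t 3.48 tcp [ 0.4764 -0.3811  0.2567] q [-0.71  0.19  1.89  0.    1.06 -0.86] F [ 0.5 -0.1  0.5]
 shift [ 0.0567 -0.0682  0.0731] turn [ 0.3 -0.  -0. ]
```

```bash
python3 -m pendant '0.01 -0.015 0.015 0 0 0 0; 0.025 -0.03 0.03 0 0 0 0; 0.04 -0.045 0.048 0 0 0 0; 0.05 -0.06 0.065 0 0 0 0; 0.05 -0.062 0.066 0 0 0 0; 0.05 -0.062 0.066 0 0 0 0'
python3 - <<'E'
from h import *
from station import ctrl
to([.5585,-.438,.2])
for n in("wrist","top"):
    c=ctrl.camera(n);pickle.dump(c,open(f"{n}1.pkl","wb"));cv2.imwrite(f"pics/{n}1.png",c["image"][:,:,::-1])
E
```

```text
time: 3.98
tcp_pos: [0.5495, -0.4323, 0.2072]
eef_rot: [-0.051, 0.706, 0.052, 0.705]
force: [-1.4, 0.2, -0.4]
finger_gap: 0.0005
t 3.98 tcp [ 0.5495 -0.4323  0.2072] q [-0.7   0.39  1.74 -0.    1.02 -0.85] F [-1.4  0.2 -0.4]
 shift [ 0.0072 -0.007   0.0081] turn [ 0.3 -0.1 -0.1]
```

View pics/wrist1.png

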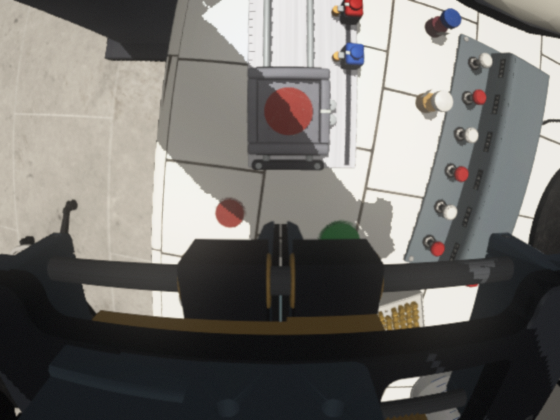

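Wrist view: carriage with dish at (289,110), its right end about y=157, notch pins (332,110), blue roller (338,60), red roller (337,12). The fingers at (281,235) are just right of the stage. Measuring from this view too.

Run:
```python
from h import *
c=pickle.load(open("wrist1.pkl","rb"));M=np.array(c["tool_from_camera"]);p0=np.array([.5495,-.4323,.2072]);R=Ro.from_quat([-.051,.706,.052,.705])
def w(u,v,z):
    a=np.array([(u-c["cx"])/c["fx"],(v-c["cy"])/c["fy"]]);th=np.hypot(*a);d=np.r_[a/th*np.sin(th),np.cos(th)]
    o=p0+R.apply(M[:3,3]);d=R.apply(M[:3,:3]@d);return o+d*(z-o[2])/d[2]
O=np.array([.5363,-.2802]);a=np.radians(8);S=np.array([[np.cos(a),np.sin(a)],[-np.sin(a),np.cos(a)]])
im=c["image"];h,s,v=cv2.split(cv2.cvtColor(im,cv2.COLOR_RGB2HSV))
for n,m,z in(("red",((h<8)|(h>172))&(s>120)&(v>60),.044),("brass",(h>10)&(h<28)&(s>110)&(v>90),.024)):
    k,l,st,ce=cv2.connectedComponentsWithStats(m.astype(np.uint8))
    for i in range(1,k):
        if st[i,4]>8 and ce[i][0]<380 and ce[i][1]<225: q=w(*ce[i],z);print(n,st[i],ce[i].round(1),q.round(4),"stage",(S@(q[:2]-O)).round(4))
for n,q in(("trayR edge",(289,156,.048)),("trayL edge",(289,69,.048)),("block",(288,164,.026)),("mark",(330,110,.048)),("blkL",(256,164,.026)),("blkR",(320,162,.026)),("slotA",(352,160,.008)),("slotB",(347,80,.008))):
    q=w(*q);print(n,q.round(4),"stage",(S@(q[:2]-O)).round(4))
cv2.imwrite("pics/wc1.png",cv2.resize(im[0:250,230:400],None,fx=3,fy=2.4,interpolation=cv2.INTER_CUBIC)[:,:,::-1])
```

```text
red [344   0  19  16 253] [353.6   7.7] [ 0.599  -0.2255  0.044 ] stage [0.0697 0.0455]
red [ 266   88   46   46 1534] [289.1 111.1] [ 0.5485 -0.3491  0.044 ] stage [ 0.0025 -0.07  ]
red [217 204  24  22 317] [226.8 216.6] [ 0.4986 -0.4689  0.044 ] stage [-0.0636 -0.1816]
brass [333   7   6   7  30] [335.1  10.3] [ 0.5822 -0.2252  0.024 ] stage [0.0531 0.0481]
brass [333  53   6   7  30] [335.4  56.1] [ 0.5896 -0.2793  0.024 ] stage [ 0.0529 -0.0065]
trayR edge [ 0.555  -0.3945  0.048 ] stage [ 0.0026 -0.1158]
trayL edge [ 0.542  -0.3065  0.048 ] stage [ 0.002  -0.0269]
block [ 0.5562 -0.4055  0.026 ] stage [ 0.0022 -0.1269]
mark [ 0.589  -0.3415  0.048 ] stage [ 0.0437 -0.068 ]
blkL [ 0.5216 -0.4105  0.026 ] stage [-0.0326 -0.127 ]
blkR [ 0.5904 -0.3981  0.026 ] stage [ 0.0372 -0.1242]
slotA [ 0.6297 -0.3915  0.008 ] stage [ 0.077  -0.1233]
slotB [ 0.6089 -0.301   0.008 ] stage [ 0.069  -0.0307]
```

View pics/wc1.png

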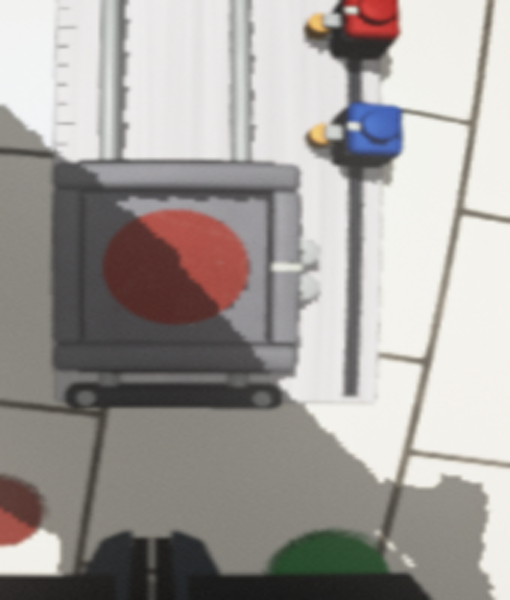

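```bash
python3 -c "
from h import *
to([.5613,-.4436,.036])"; python3 -m pendant '0.02 -0.003 0.002 0 0 0 0; 0.045 -0.008 0.003 0 0 0 0; 0.07 -0.01 0.004 0 0 0 0; 0.095 -0.012 0.005 0 0 0 0; 0.115 -0.012 0.005 0 0 0 0; 0.13 -0.012 0.006 0 0 0 0; 0.14 -0.012 0.006 0 0 0 0; 0.14 -0.012 0.006 0 0 0 0';  python3 -c "
from h import *
to([.5613,-.4436,.036])"
```

```text
t 4.08 tcp [ 0.5489 -0.4319  0.2086] q [-0.7   0.38  1.74 -0.    1.02 -0.85] F [-0.3  1.1  0.2]
 shift [ 0.1725 -0.0134  0.0106] turn [ 0.3 -0.  -0. ]
time: 4.75
tcp_pos: [0.5562, -0.4425, 0.0671]
eef_rot: [-0.051, 0.706, 0.052, 0.705]
force: [0.5, -1.1, -0.0]
finger_gap: 0.0006
t 4.75 tcp [ 0.5562 -0.4425  0.0671] q [-0.7   0.58  1.75 -0.    0.82 -0.85] F [ 0.5 -1.1 -0. ]
 shift [ 0.0311 -0.0019  0.005 ] turn [ 0.3 -0.1 -0.1]
```

```bash
python3 -m pendant '0.01 -0.001 0.002 0 0 0 0; 0.02 -0.002 0.004 0 0 0 0; 0.028 -0.002 0.005 0 0 0 0; 0.031 -0.002 0.005 0 0 0 0; 0.031 -0.002 0.005 0 0 0 0; 0.031 -0.002 0.005 0 0 0 0';  python3 -c "
from h import *
to([.5613,-.4436,.036])
S=lambda p:(np.array([[.9903,.1392],[-.1392,.9903]])@(np.array(p[:2])-[.5363,-.2802]))
from station import ctrl;print(S(ctrl.get_state()['tcp_pos']).round(4))
c=ctrl.camera('scene');cv2.imwrite('pics/s2.png',cv2.resize(c['image'][150:300,230:400],None,fx=4,fy=4)[:,:,::-1])"
```

```text
time: 5.25
tcp_pos: [0.5623, -0.4444, 0.0374]
eef_rot: [-0.051, 0.705, 0.051, 0.705]
force: [0.2, 0.2, 1.0]
finger_gap: 0.0
t 5.25 tcp [ 0.5623 -0.4444  0.0374] q [-0.7   0.62  1.74 -0.    0.78 -0.85] F [0.2 0.2 1. ]
 shift [ 0.0014  0.001  -0.0009] turn [ 0.3 -0.  -0. ]
[ 0.0029 -0.1663]
```

View pics/s2.png

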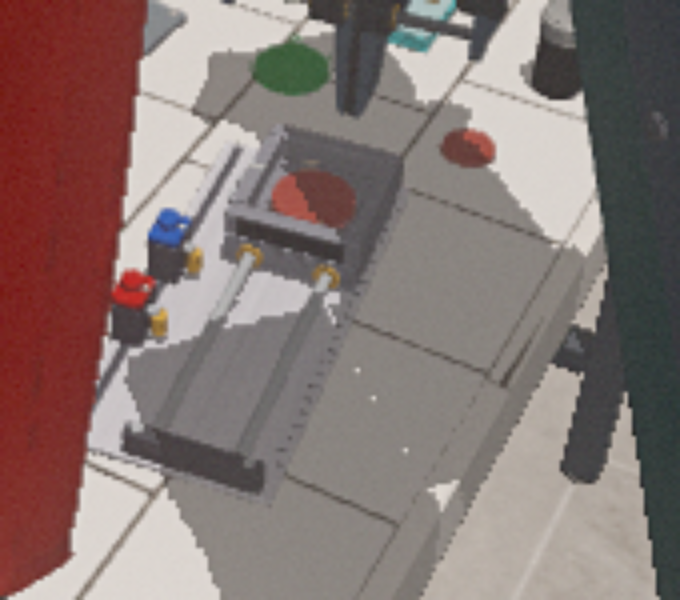

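Fingers stand in front of the push pad, clear of everything. Approach and push along tool +y.

```bash
cat > st.py <<'E'
from h import *
from station import ctrl
s=ctrl.get_state();p=np.array([[.9903,.1392],[-.1392,.9903]])@(s["tcp_pos"][:2]-[.5363,-.2802])
print("STAGE x,y",p.round(4),"z",s["tcp_pos"][2].round(4),"Fy",(s["force"]@[-.139,.990,0]).round(1))
E
python3 -m pendant '0 0.004 0 0 0 0 0; 0.001 0.008 0 0 0 0 0; 0.001 0.012 0 0 0 0 0; 0.001 0.016 0 0 0 0 0; 0.001 0.02 0 0 0 0 0; 0.001 0.024 0 0 0 0 0; 0.001 0.027 0 0 0 0 0; 0.001 0.027 0 0 0 0 0' |sed -n 5p; python3 st.py
python3 -m pendant '0 0.002 0 0 0 0 0; 0 0.004 0 0 0 0 0; 0 0.006 0 0 0 0 0; 0 0.008 0 0 0 0 0; 0 0.01 0 0 0 0 0; 0 0.012 0 0 0 0 0; 0 0.014 0 0 0 0 0; 0 0.016 0 0 0 0 0'|sed -n 4p; python3 st.py
```

```text
finger_gap: 0.0005
STAGE x,y [ 0.0027 -0.1386] z 0.0364 Fy -0.4
force: [0.7, -1.1, -0.3]
STAGE x,y [ 0.0026 -0.1232] z 0.0364 Fy -1.2
```

```bash
python3 -m pendant '0 0.003 0 0 0 0 0; 0 0.006 0 0 0 0 0; 0 0.009 0 0 0 0 0; 0 0.012 0 0 0 0 0; 0 0.015 0 0 0 0 0; 0 0.018 0 0 0 0 0; 0 0.021 0 0 0 0 0; 0 0.024 0 0 0 0 0' |sed -n 4p; python3 st.py
python3 - <<'E'
from h import *
from station import ctrl
s=ctrl.get_state();p0=s["tcp_pos"];R=Ro.from_quat(s["eef_rot"])
c=ctrl.camera("wrist");im=c["image"];cv2.imwrite("pics/w3.png",im[:,:,::-1])
M=np.array(c["tool_from_camera"]);h,s_,v=cv2.split(cv2.cvtColor(im,cv2.COLOR_RGB2HSV))
k,l,st,ce=cv2.connectedComponentsWithStats((((h<8)|(h>172))&(s_>120)&(v>40)).astype(np.uint8))
for i in range(1,k):
    if st[i,4]>200: print(st[i],ce[i].round(1))
E
```

```text
force: [1.8, -0.5, -0.4]
STAGE x,y [ 0.0025 -0.099 ] z 0.0364 Fy -0.7
[386   0  34  13 360] [403.6   5. ]
[ 228   90   95   94 6894] [275.  136.3]
```

View pics/w3.png

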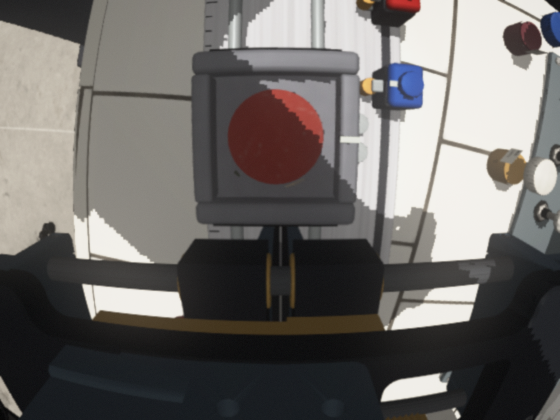

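Carriage pushed, fingers on the pad. Notch mark is at (355,139) and the blue roller at (366,86).

```bash
cat >> h.py <<'E'
def wst(c,p0,R,u,v,z):
    M=np.array(c["tool_from_camera"]);a=np.array([(u-c["cx"])/c["fx"],(v-c["cy"])/c["fy"]]);th=np.hypot(*a)
    d=R.apply(M[:3,:3]@np.r_[a/th*np.sin(th),np.cos(th)]);o=p0+R.apply(M[:3,3]);q=o+d*(z-o[2])/d[2]
    return (np.array([[.9903,.1392],[-.1392,.9903]])@(q[:2]-[.5363,-.2802])).round(4)
E
cat > look.py <<'E'
import sys
from h import *
from station import ctrl
s=ctrl.get_state();p0=np.array(s["tcp_pos"]);R=Ro.from_quat(s["eef_rot"]);c=ctrl.camera("wrist");im=c["image"]
cv2.imwrite(sys.argv[1],im[:,:,::-1]);pickle.dump((c,p0,R),open("last.pkl","wb"))
h,s_,v=cv2.split(cv2.cvtColor(im,cv2.COLOR_RGB2HSV))
for n,m,z in(("red",((h<8)|(h>172))&(s_>120)&(v>40),.044),("brass",(h>10)&(h<28)&(s_>110)&(v>70),.024)):
    k,l,st,ce=cv2.connectedComponentsWithStats(m.astype(np.uint8))
    for i in range(1,k):
        if st[i,4]>25 and 180<ce[i][0]<410 and ce[i][1]<225: print(n,st[i,4],ce[i].round(0),"stage",wst(c,p0,R,*ce[i],z))
for a in sys.argv[2:]:
    u,v_=map(float,a.split(","));print("mark",wst(c,p0,R,u,v_,.048))
E
python3 look.py pics/w3b.png 355,139
```

```text
red 387 [404.   5.] stage [0.0691 0.0393]
red 6908 [275. 136.] stage [ 0.0018 -0.0348]
brass 127 [365.   4.] stage [0.0527 0.0451]
brass 137 [367.  87.] stage [ 0.0533 -0.0059]
mark [ 0.0413 -0.0352]
```

```bash
for i in 1; do python3 -m pendant '0 0.002 0 0 0 0 0; 0 0.004 0 0 0 0 0; 0 0.006 0 0 0 0 0; 0 0.008 0 0 0 0 0; 0 0.01 0 0 0 0 0; 0 0.012 0 0 0 0 0'|sed -n 4p; python3 st.py
python3 -m pendant '0 0.002 0 0 0 0 0; 0 0.004 0 0 0 0 0; 0 0.006 0 0 0 0 0; 0 0.008 0 0 0 0 0'|sed -n 4p; python3 st.py
python3 -m pendant '0 0.002 0 0 0 0 0; 0 0.004 0 0 0 0 0; 0 0.006 0 0 0 0 0; 0 0.008 0 0 0 0 0'|sed -n 4p; python3 st.py
python3 -m pendant '0 0.002 0 0 0 0 0; 0 0.004 0 0 0 0 0; 0 0.006 0 0 0 0 0; 0 0.008 0 0 0 0 0'|sed -n 4p; python3 st.py;done
python3 look.py pics/w4.png
```

```text
force: [-0.5, -1.2, 0.1]
STAGE x,y [ 0.0024 -0.0871] z 0.0364 Fy -1.1
force: [-0.3, -7.1, -2.8]
STAGE x,y [ 0.0024 -0.0799] z 0.0365 Fy -7.0
force: [-0.5, 0.0, 0.1]
STAGE x,y [ 0.0023 -0.0708] z 0.0363 Fy 0.1
force: [-0.1, -6.5, -3.2]
STAGE x,y [ 0.0023 -0.0638] z 0.0364 Fy -6.5
red 1241 [406.  50.] stage [0.0691 0.0484]
red 6950 [275. 129.] stage [0.0017 0.0035]
brass 137 [367.  53.] stage [0.0535 0.0489]
brass 133 [372. 146.] stage [ 0.0568 -0.0055]
```

Blue entered (7 N at TCP y −0.080, dip at −0.071), now coming out (6.5 N). The red roller is 54.5 mm further on, so expect its peak at about −0.0255 and home at about −0.016.

```bash
python3 -m pendant '0 0.002 0 0 0 0 0; 0 0.004 0 0 0 0 0; 0 0.006 0 0 0 0 0; 0 0.008 0 0 0 0 0; 0 0.01 0 0 0 0 0; 0 0.012 0 0 0 0 0; 0 0.014 0 0 0 0 0; 0 0.016 0 0 0 0 0'|sed -n 4p; python3 st.py
python3 -m pendant '0 0.002 0 0 0 0 0; 0 0.004 0 0 0 0 0; 0 0.006 0 0 0 0 0; 0 0.008 0 0 0 0 0; 0 0.01 0 0 0 0 0; 0 0.012 0 0 0 0 0; 0 0.012 0 0 0 0 0'|sed -n 4p; python3 st.py
python3 look.py pics/w5.png
```

```text
force: [-0.7, -2.0, -1.5]
STAGE x,y [ 0.0022 -0.0471] z 0.0364 Fy -1.9
force: [-0.2, 0.2, 0.1]
STAGE x,y [ 0.0021 -0.0349] z 0.0364 Fy 0.2
red 1282 [406. 102.] stage [0.0692 0.049 ]
red 6964 [276. 129.] stage [0.0016 0.0326]
brass 145 [367. 102.] stage [0.0533 0.049 ]
brass 160 [363. 194.] stage [ 0.053 -0.005]
```

```bash
python3 -m pendant '0 0.0015 0 0 0 0 0; 0 0.003 0 0 0 0 0; 0 0.0045 0 0 0 0 0; 0 0.006 0 0 0 0 0'|sed -n 4p; python3 st.py
python3 -m pendant '0 0.0015 0 0 0 0 0; 0 0.003 0 0 0 0 0'|sed -n 4p; python3 st.py
python3 look.py pics/w6.png
```

```text
force: [-2.3, -9.2, -2.5]
STAGE x,y [ 0.0021 -0.0295] z 0.0365 Fy -8.8
force: [-1.1, -9.4, -2.7]
STAGE x,y [ 0.0021 -0.027 ] z 0.0365 Fy -9.1
red 6976 [276. 129.] stage [0.0017 0.0403]
red 1274 [406. 116.] stage [0.0693 0.0493]
brass 130 [371. 115.] stage [0.0558 0.0495]
brass 156 [363. 206.] stage [ 0.0532 -0.0045]
```

```bash
python3 -m pendant '0 0.001 0 0 0 0 0; 0 0.002 0 0 0 0 0'|sed -n 4p; python3 st.py
python3 -m pendant '0 0.001 0 0 0 0 0; 0 0.002 0 0 0 0 0'|sed -n 4p; python3 st.py
python3 look.py pics/w7.png
```

```text
force: [-0.6, -6.5, -0.7]
STAGE x,y [ 0.0021 -0.0249] z 0.0365 Fy -6.4
force: [0.3, -3.2, -1.2]
STAGE x,y [ 0.002  -0.0226] z 0.0365 Fy -3.2
red 6961 [276. 129.] stage [0.0016 0.0448]
red 1266 [406. 125.] stage [0.0693 0.0493]
brass 127 [374. 123.] stage [0.0573 0.0493]
brass 146 [362. 214.] stage [ 0.0532 -0.0047]
```

```bash
python3 -m pendant '0 0.001 0 0 0 0 0; 0 0.002 0 0 0 0 0'|sed -n 4p; python3 st.py
python3 -m pendant '0 0 0 0 0 0 0; 0 0 0 0 0 0 0'|sed -n 4p; python3 st.py
python3 look.py pics/w8.png
```

```text
force: [0.1, 0.2, -0.5]
STAGE x,y [ 0.002  -0.0201] z 0.0364 Fy 0.2
force: [-0.3, 0.5, -0.3]
STAGE x,y [ 0.002 -0.02 ] z 0.0364 Fy 0.5
red 6987 [276. 119.] stage [0.0017 0.0523]
red 1256 [406. 129.] stage [0.0693 0.0495]
brass 125 [368. 127.] stage [0.054  0.0492]
brass 118 [362. 219.] stage [ 0.0531 -0.0054]
```

Clicked: force dropped to zero, the roller is back out, and the carriage is ahead of the fingers. Check notch versus roller, then back away.

```bash
python3 -m pendant '0 -0.004 0 0 0 0 0; 0 -0.01 0 0 0 0 0; 0 -0.02 0 0 0 0 0; 0 -0.03 0 0 0 0 0; 0 -0.03 0 0 0 0 0; 0 -0.03 0 0 0 0 0'|sed -n 4p; python3 st.py;python3 look.py pics/w9.png; python3 -c "
import cv2;i=cv2.imread('pics/w9.png')[20:240,180:440];cv2.imwrite('pics/w9c.png',cv2.resize(i,None,fx=3,fy=2.7,interpolation=cv2.INTER_CUBIC))"
```

```text
force: [-0.8, -0.8, 0.0]
STAGE x,y [ 0.0021 -0.0512] z 0.0364 Fy -0.7
red 6856 [276.  62.] stage [0.0016 0.05  ]
red 1268 [406.  72.] stage [0.0693 0.0486]
brass 125 [368.  73.] stage [0.0538 0.0493]
brass 130 [365. 168.] stage [ 0.0533 -0.0058]
```

View pics/w9c.png

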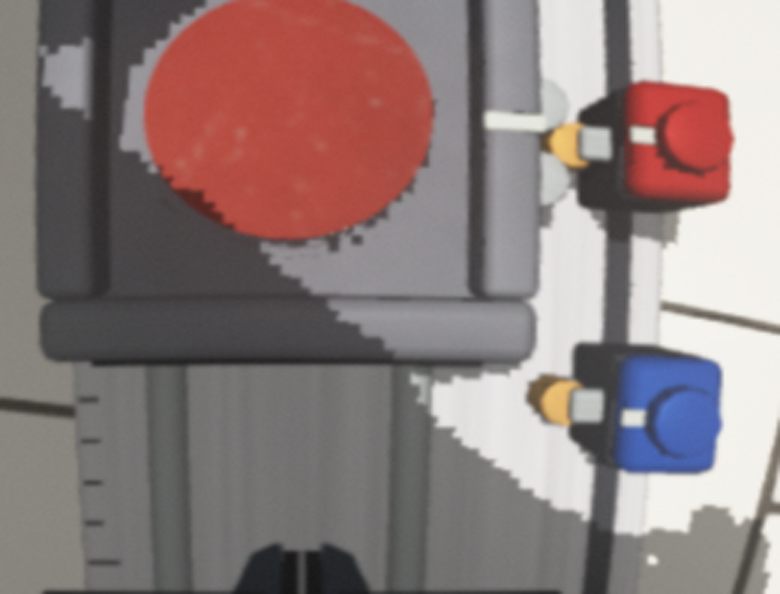

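The brass roller at crop (565,143) sits between the two pins, with the dish flat in the nest and the hand clear. Raise the hand and check once more.

```bash
python3 -c "
from h import *
c,p,R=pickle.load(open('last.pkl','rb'));print('mark',wst(c,p,R,351.7,64.8,.048),'tray R edge',wst(c,p,R,276,153,.048))"
python3 -m pendant '-0.01 -0.01 0 0 0 0 0; -0.03 -0.02 0 0 0 0 0; -0.05 -0.03 0 0 0 0 0; -0.075 -0.04 0 0 0 0 0; -0.1 -0.05 0 0 0 0 0; -0.12 -0.06 0 0 0 0 0; -0.12 -0.06 0 0 0 0 0; -0.12 -0.06 0 0 0 0 0'|sed -n 4p; python3 st.py;python3 look.py pics/w10.png; python3 -c "
import cv2;i=cv2.imread('pics/w10.png')[0:220,220:400];cv2.imwrite('pics/w10c.png',cv2.resize(i,None,fx=3,fy=2.7,interpolation=cv2.INTER_CUBIC))"
```

```text
mark [0.0389 0.0492] tray R edge [0.002  0.0044]
force: [-0.3, 0.8, -0.8]
STAGE x,y [ 0.003  -0.1113] z 0.1582 Fy 0.8
red 2178 [277.  23.] stage [0.0017 0.0484]
red 447 [354.  27.] stage [0.0696 0.0479]
brass 44 [333.  31.] stage [0.0537 0.0491]
brass 36 [332.  87.] stage [ 0.0526 -0.0064]
```

View pics/w10c.png

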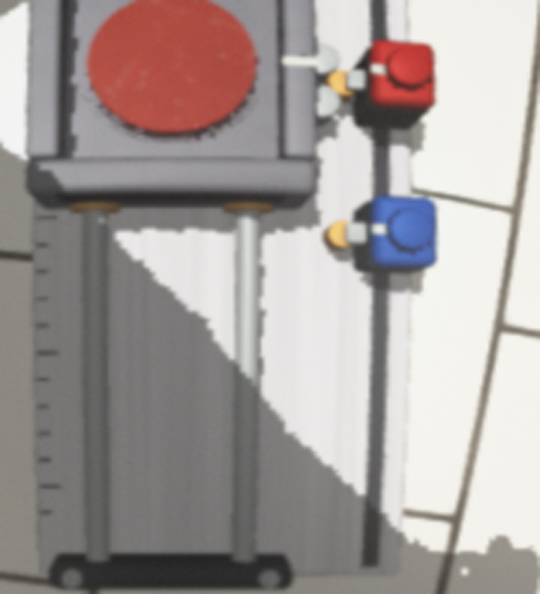

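Mark at stage y 0.0492 against roller 0.0491, the dish centred at about 0.0484, and the roller out between the pins. Handing in.

```bash
python3 -c "
from station import ctrl
print(ctrl.job_done(),ctrl.get_state()['time'])"
```

```text
the job is handed in; nothing more can be done
the job is handed in; nothing more can be done
```

The carriage is seated in the red index clamp with the dish still in its nest, and I have handed the job in. I took the hand in front of the tall red obstacle with the fingers shut. I then pushed the pad along the rail, through blue's click and into red's; the highest push reading was about 9 N. Then I backed off and raised the hand.

- **Position:** the last wrist views put the notch mark at 49.2 mm along the rail and the red roller at 49.1 mm. The roller is out between the pins, pressed back under 1 mm.
- **Dish:** it lies flat in the nest, about 1 mm from the middle.
- **Hand:** it is clear of everything; the force reading is about zero within noise.
- **Disagreement:** during the push, the dish's measured position relative to the fingers drifted by about 3 mm. It may have slid slightly in the nest, or the carriage may have been ahead of the fingers after its jumps. The final views put it back near the middle.
- **Not checked:** I did not re-measure the bystanders. Nothing in the forces or the views suggested contact with them.

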